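Shut a cheese wheel into its crate behind a drop-bar latch

ROBOT

A 6-joint arm with a two-finger parallel gripper is mounted at the origin on a cart in front of the work surface, level with it; the furniture and walls round the work are solid. World frame = base frame: x ahead of the robot, y to its left, z up, the work surface at z = 0. Lengths are in m, angles in rad, forces in N, time in s.
With the tool pointing down it reaches from about 0.275 to 0.975 m from the base axis. Payload 8.4 kg.
Tool frame: the origin (TCP) lies on the centre line of the jaws, within the pads' length; the fingertips stand 17 mm ahead of it and the grasp point (between the pads) lies 2 mm behind it (env.tip_reach is the distance from the TCP to the fingertips, in m); z points along the fingers, y is the direction in which the jaws open and shut (so a half turn about z gives the same grasp; the last joint's range is limited). The gripper opens to 92 mm and grips with 3 to 60 N. Pads are 20 mm wide; open, the fingers measure 128 mm over their backs; the gripper's body (75 mm by 189 mm) begins 69 mm behind the grasp point.
Start: joints at [-1.281, 0.353, 1.633, -0, 1.155, -0.002], TCP at [0.18, -0.599, 0.232] pointing down, gripper open.
Joint ranges: [-2.63, 2.63], [-0.92, 2.1], [0.06, 2.66], [-1.3, 4.44], [0, 2.69], [-3.02, 3.02]. Speed limits (rad/s): [2.22, 2.22, 2.79, 3.14, 3.14, 3.14].

INTERFACE

Orientations are given as a unit quaternion [x, y, z, w].
In Python, from cell import env gives the robot as it stands.
- The arm moves only by the tool send_rows, never from a script. Its argument "motion" is a list of rows, each an object with "slide": the shift along the tool's x, y, z in m, a list of three; "spin": the turn about the tool's z in rad. In form: [{"slide": [dx, dy, dz], "spin": spin}, ...]. A call has 1 to 12 rows; each row is the pose to reach, as a shift and turn from the pose commanded when the call began, along the tool's axes at that moment; what a row does not reach only later rows make up. A row lasts 1/8 s, in which the tool goes at most 62.5 mm and 10.7 degrees, less where a joint would pass 70% of its speed; a pose out of reach is approached as far as the arm can. A call with a gripper value outside its range is refused whole. "claw" is the opening, from 0 (shut) to 1 (fully open), set as the call begins (left out, the last holds). The fingers move at their own pace and stop on an object; "grip_force" is the grip in N (left out, the last holds). Time passes only in rows, so rows that repeat a pose let the fingers close. It gives the time, the measured TCP pose, the force and the opening at its end, in the units of the state.
- env.sense(): the state, without advancing time (a new reading comes with each control period).
- env.snapshot(name): name is "side" or "top"; returns the picture (420x560x3 uint8, red, green, blue); there is no depth.
- env.calibration(name): a dict with "fovy" (degrees; the focal length in pixels is half the picture's height over the tangent of half this angle, whatever the lens; pixels are square), "cx", "cy" (the principal point, pixels), "T" (4x4, takes a point from camera to world coordinates). Camera axes: x right, y up, looking along -z (the intrinsics and any distortion apply to the point x, -y, -z); pixel columns grow to the right and rows downward; lengths in m; the calibration is good to about 2 mm. A picture is of the moment at which its call begins. calibration takes no time and is no camera call.
- env.sign_off(): hands the job in, once; it reports no verdict.
The state is a dict: "t": time; "joint_positions": joint angles; "joint_velocities": joint speeds; "tau": joint torques, N m; "eef_pos": TCP position; "eef_rot": TCP orientation; "contact_force": force on the tool from outside, world axes, zero at the start; "wrist_torque": the same for the moment, N m; "grip_width": finger opening in m.
Only numpy, scipy, OpenCV 4.12 (cv2) and the standard library are available. Lean on these libraries where they do the work, as an engineer would, in place of code of your own. Each camera call takes 0.05 s, during which the arm holds its last target.

TASK

Push the cheese wheel that stands half out of the open crate the rest of the way in, then swing the crate's gate shut: lift the latch bar over the lip of its catch, press the gate home against its sprung buffers and let the bar drop fully down behind the lip, so that the gate stays latched by itself. Do it by feel and without forcing the catch, and leave the two jars and the price tag where they stand.

Things in the scene. Friction and masses are not known exactly. Their poses are not given: they have to be found in the camera images.
- crate: Fixed slatted crate of pale wood, open on top, 250 deep (x) x 230 wide (y) x 105 high mm; origin at the centre of its underside on the worktop, x to the back, y left, z up. Front plane x = -125, floor top z = 18, back wall from x = 112 mm. A cut of cheese lies at the back, beyond about x = 40 mm.
- opening (a point): Middle of the crate's front opening on the floor (x = -125, y = 0, z = 18 mm in the crate's frame). The opening runs from y = -91 to 91 mm between 24 mm corner posts; behind the gate, at x = -119 to -71 mm, a cleat with two sprung rubber buffers narrows it on the right to y = -75 mm.
- wheel: Small whole cheese with grey rind, 98 mm diameter, 60 mm high, 0.35 to 0.57 kg, flat on the crate floor, sticking out through the opening; origin at the centre of its underside. Wholly in means its centre at x > -35 mm in the crate's frame; -20 mm leaves room all round.
- hinge (a point): The gate's upright hinge axis at worktop height, on the left: x = -125, y = 91 mm in the crate's frame.
- gate (a joint): Gate angle, rad: 0 = shut in the front plane, nominally latched; grows as its right edge swings out to the robot (1.57 = straight out). Starts at 1.3 to 1.6. Gate 178 wide, 16 thick, z = 22 to 92 mm, outer face 2 mm behind the hinge axis; stays where left. From about 0.07 inwards the buffers push it out near its free edge, 0.3 N per mm. It can be pressed in past 0.
- latch_bar (a joint): Lift angle, rad, of the flat steel bar on the gate's outer face: 0 = down on its stop, level (it falls there by its weight), 0.20 = top, where its staple stops it. Over 0.105 its end passes above the lip of the catch. Bar 6 mm thick, 16 mm high; centre line at z = 74 mm, 20 mm in front of the hinge axis (gate shut), from its pivot to 202 mm from the hinge axis.
- bar_pivot (a point): Pivot of the latch bar on the gate: 60 mm from the hinge axis along the gate, 20 mm in front of it, z = 74 mm. The bar turns about a level axis square to the gate; its far end rises.
- ball (a point): Centre of the black ball, 24 mm diameter, on the bar's upright stem: the part to hold. Bar down: 75 mm beyond the pivot along the gate and 42 mm above it (135 mm from the hinge axis, z = 116 mm). It turns about the pivot as the bar lifts: at 0.155 rad it is 11 mm higher and 7 mm nearer the hinge. Nothing round it above z = 95 mm but the posts (105 mm), over 30 mm off.
- catch: Base of the catch on the right front post; origin and axes are the crate's. Its steel hook, open at the top, stands before the post: back leg (top z = 100 mm), 9 mm slot (floor z = 63), then a blunt lip 5 mm thick, top z = 80 mm, 14 mm above the lowered bar's underside; y = -95 to -118 mm. Nothing may press on it with more than 12 N.
- slot (a point): Nominal middle of the hook's slot at the lip's top (x = -143, y = -106, z = 80 mm in the crate's frame). The hook is set up to 8 mm further in or out, unmeasured: feel for it. Bar lifted, press the gate in through the soft buffers until the bar meets the back leg, a hard stop (felt after 2 to 10 N at the ball); held there, the bar drops clear, 3 mm behind the lip.
- honey_jar: Jar, 65 mm diameter, 100 mm high, on the worktop to the right; origin under its centre. Leave alone.
- pepper_jar: Slim jar, 45 mm diameter, 106 mm high, on the worktop to the left; origin under its centre. Leave alone.
- tag: Price card on a steel puck, 70 mm wide, 85 mm high, on the worktop to the left; origin under the puck. Leave alone.
Not all that is in view belongs to the job. Leave any blue or turquoise look-alike of the wheel alone.

How it is judged:
On the way, in this order (a step that is already met when the one before it is completed fails the run):
1. the cheese wheel is wholly inside the crate, its front at least 5 mm behind the back of the shut gate (x of wheel in the frame of crate above -0.035 m and value of joint gate above 0.4 rad), for 0.1 s.
2. the latch bar is held up above the lip of the catch with the gate nearly shut (value of joint latch_bar above 0.1 rad and value of joint gate below 0.1 rad), for 0.1 s.
At the end, for the whole second after the job is handed in: Wheel flat on the crate floor, its centre behind x = -0.035 m in the crate's frame; gate shut (under 0.06 rad) and still; latch bar down (under 0.04 rad) behind the catch's lip, held against it by the buffers (over 0.3 N on the catch) (value of joint gate below 0.06 rad and contact force between catch and anything else above 0.3 N and value of joint latch_bar below 0.04 rad and velocity of joint gate below 0.05 rad/s and x of wheel in the frame of crate above -0.035 m and z of wheel in the frame of crate below 0.03 m and angle between wheel's own z axis and vertical below 0.2 rad and linear speed of wheel below 0.02 m/s); the robot touches nothing.
It fails at once if the catch is forced: anything presses on it with more than 12 N (contact force between catch and anything else above 12 N).
It fails at once if a jar or the price tag is moved by more than 20 mm (distance of any of honey_jar, pepper_jar, tag from where it was at the start of the episode above 0.02 m).
It also fails if it takes over 64 s, if anything falls off the work surface, if the arm or the gripper's body presses on something with over 40 N, if the wrist force passes 120 N, or if a joint passes its speed limit or range.

## Working session

There is one attempt and no reset: what is moved stays moved. The work goes in short steps, Python scripts to look and compute and a tool call to move; the robot and the scene stay as the last step left them, time stands still between calls to the robot, and variables do not carry over. Pictures are saved under pics/ and viewed, and the job is handed in when it is done.

Besides the shell and the picture viewer there is one more tool, called after "Emit:" by a JSON object that holds its "fn" and its "kwargs", one argument or row to a line. send_rows: Moves the arm, as the interface text tells. Its arguments: {"type":"object","properties":{"motion":{"type":"array","items":{"type":"object","properties":{"slide":{"type":"array","items":{"type":"number"}},"spin":{"type":"number"}}}},"claw":{"type":"number"},"grip_force":{"type":"number"}},"required":["motion"]}

```bash
ls; mkdir -p pics; python3 - <<'E'
from cell import env
import cv2,numpy as np
np.set_printoptions(precision=4,suppress=True)
for n in("side","top"):
    cv2.imwrite(f"pics/{n}0.png",env.snapshot(n)[:,:,::-1]); print(env.calibration(n))
print(env.sense(), env.tip_reach)
E
```

```text
pics
{'fovy': 56.853079933887415, 'cx': 284.8713589946068, 'cy': 215.00961522825713, 'T': array([[ 0.9872,  0.0696, -0.1434,  0.5021],
       [-0.1593,  0.4558, -0.8757, -0.8155],
       [ 0.0044,  0.8873,  0.4611,  0.5345],
       [ 0.    ,  0.    ,  0.    ,  1.    ]])}
{'fovy': 57.198519546181316, 'cx': 277.76981760197526, 'cy': 212.38540693961016, 'T': array([[-0.0254,  0.999 , -0.0359,  0.5719],
       [-0.9996, -0.025 ,  0.0098,  0.037 ],
       [ 0.0089,  0.0361,  0.9993,  0.9288],
       [ 0.    ,  0.    ,  0.    ,  1.    ]])}
{'t': 0.1, 'joint_positions': array([-1.2814,  0.3536,  1.634 , -0.    ,  1.1552, -0.0024]), 'joint_velocities': array([ 0.0002, -0.001 , -0.0005,  0.0014, -0.0002,  0.001 ]), 'tau': array([  0.0015, -59.4906, -33.4931,   0.0701,   0.0185,  -0.    ]), 'eef_pos': array([ 0.1797, -0.5982,  0.2309]), 'eef_rot': array([ 0.9894,  0.1454, -0.0001, -0.0006]), 'contact_force': array([0.4478, 0.9993, 0.2142]), 'wrist_torque': array([ 0.0384, -0.0036, -0.0142]), 'grip_width': 0.09201375028321142} 0.017
```

View pics/side0.png

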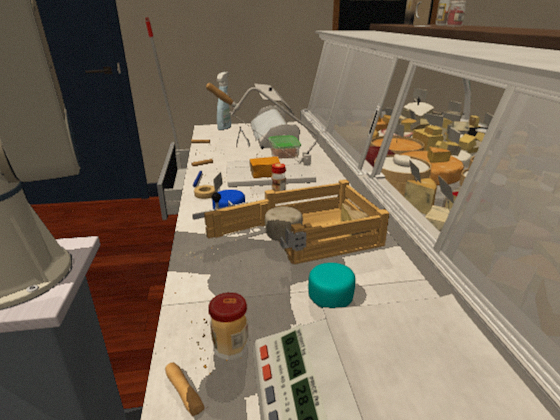

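View pics/top0.png

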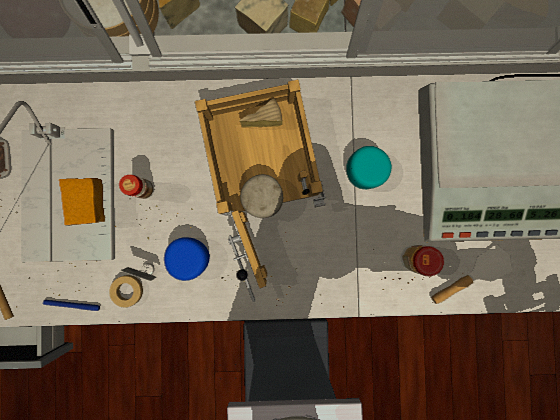

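The side picture shows the crate (285-385, 185-255) with the grey wheel at its front (283, 222) and the gate swung out to the left. The top picture shows the crate (197-322, 82-210), wheel (262, 196), gate (235,212)→(265,285) and ball (242, 275). The blue (187,258) and turquoise (369,167) look-alikes are to be left alone; the honey jar is at (428,260), the pepper jar at (133,186) and the tag near (140,270). I'll enlarge next.

```bash
python3 - <<'E'
import cv2
a=cv2.imread("pics/top0.png"); 
cv2.imwrite("pics/top0c.png",cv2.resize(a[70:220,180:340],None,fx=4.8,fy=4,interpolation=cv2.INTER_CUBIC)[:, :] if 0 else cv2.resize(a[75:220,185:335],None,fx=4,fy=4,interpolation=cv2.INTER_CUBIC))
cv2.imwrite("pics/top0d.png",cv2.resize(a[190:310,120:290],None,fx=4.5,fy=4.5,interpolation=cv2.INTER_CUBIC))
b=cv2.imread("pics/side0.png")
cv2.imwrite("pics/side0c.png",cv2.resize(b[160:300,190:400],None,fx=3.8,fy=3.8,interpolation=cv2.INTER_CUBIC))
E
```

```text
(no output)
```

View pics/top0c.png

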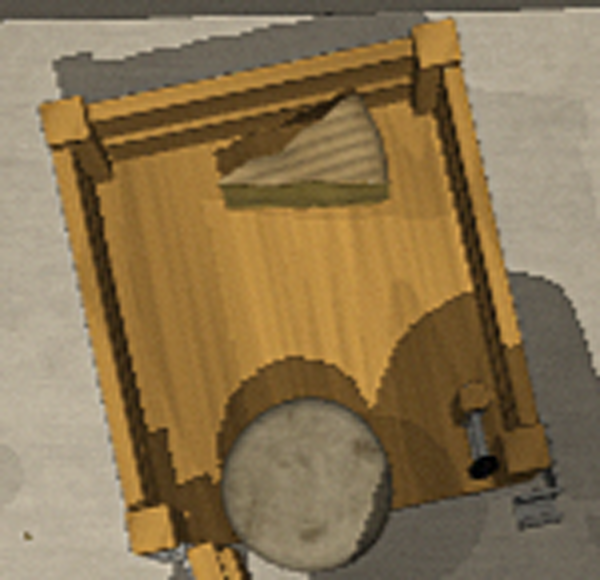

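View pics/top0d.png

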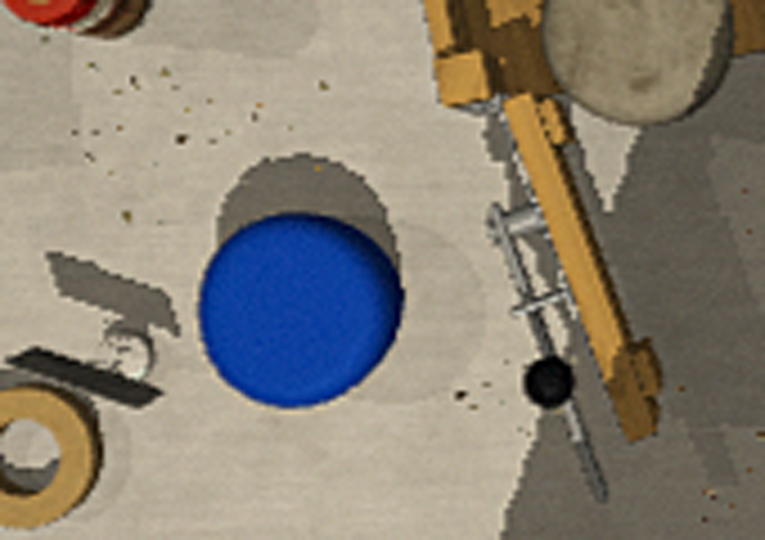

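View pics/side0c.png

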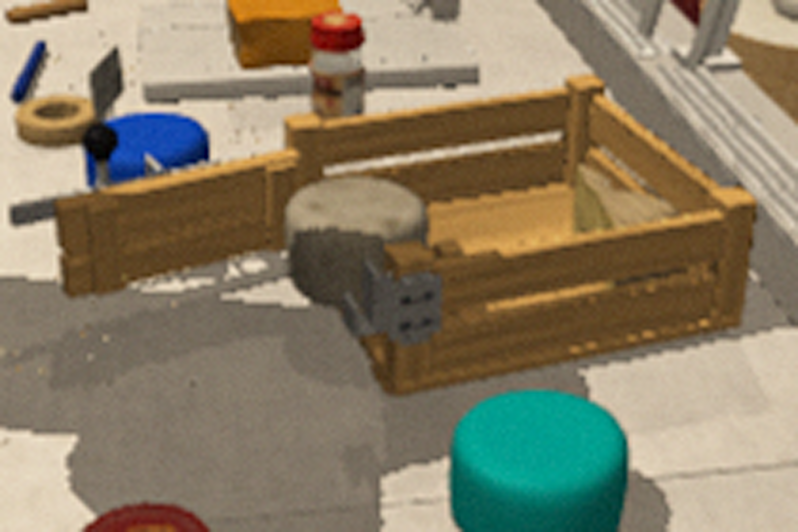

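```bash
cat > h.py <<'E'
import numpy as np
from cell import env
from scipy.optimize import least_squares
np.set_printoptions(precision=4,suppress=True)
H=420
def cal(n):
    c=env.calibration(n); return H/2/np.tan(np.radians(c['fovy'])/2),c['cx'],c['cy'],np.array(c['T'])
def proj(n,P):
    f,cx,cy,T=cal(n); p=np.linalg.inv(T)@np.append(P,1); return np.array([cx+f*p[0]/-p[2],cy-f*p[1]/-p[2]])
def at_z(n,u,v,z):
    f,cx,cy,T=cal(n); d=T[:3,:3]@np.array([(u-cx)/f,-(v-cy)/f,-1]); o=T[:3,3]; return o+d*(z-o[2])/d[2]
E
cat > m.py <<'E'
from h import *
c=lambda x,y:(185+x/4,75+y/4)
loc=np.array([[113,103],[113,-103],[-113,103],[-113,-103]])
W=np.array([at_z("top",*c(*p),.105)[:2] for p in [(67,121),(437,44),(152,529),(525,450)]])
print(W)
def R(t): return np.array([[np.cos(t),-np.sin(t)],[np.sin(t),np.cos(t)]])
s=least_squares(lambda q:((loc/1000@R(q[2]).T+q[:2])-W).ravel(),[.5,0,0]); print(s.x,s.fun*1000)
x=s.x
wh=at_z("top",*c(307,484),.078)[:2]; print("wheel",wh,(wh-x[:2])@R(x[2]))
d=lambda x,y:(120+x/4.5,190+y/4.5)
hinge=R(x[2])@[-.125,.091]+x[:2]
ball=at_z("top",*d(549,382),.116)[:2]; print("hinge",hinge,"ball",ball)
b=(ball-hinge)@R(x[2]); print("ball local rel hinge",b, np.hypot(*b))
# gate direction at angle g: (-sin g,-cos g); outward normal(-cos g, sin g)
f=lambda g:.135*np.array([-np.sin(g),-np.cos(g)])+.020*np.array([-np.cos(g),np.sin(g)])
for g in np.arange(1.2,1.7,.05): print(g,f(g),(f(g)-b)*1000)
print("bar end",at_z("top",*d(603,497),.082)[:2],"honey",at_z("top",428,260,.1),"pepper",at_z("top",131,184,.106))
# side check
for l in [(-125,-115),(-125,115),(125,115),(125,-115)]:
    P=R(x[2])@np.array(l)/1000+x[:2]; print(l,P,(proj("side",[*P,.105])-[190,160])*3.8)
print("ball side",(proj("side",[*ball,.116])-[190,160])*3.8)
E
python3 m.py
```

```text
[[ 0.8369  0.187 ]
 [ 0.8746 -0.0138]
 [ 0.6155  0.1457]
 [ 0.6529 -0.0551]]
[0.745  0.066  0.1846] [ 0.2125  0.9363  0.3805 -0.77   -0.4725  0.7821 -0.1206 -0.9484]
wheel [0.6397 0.0631] [-0.104   0.0165]
hinge [0.6054 0.1325] ball [0.4719 0.1073]
ball local rel hinge [-0.1359 -0.0002] 0.13586602419257449
1.2 [-0.1331 -0.0303] [  2.7934 -30.0598]
1.25 [-0.1344 -0.0236] [  1.4465 -23.3711]
1.3 [-0.1354 -0.0168] [  0.4355 -16.6235]
1.35 [-0.1361 -0.0101] [-0.2369 -9.8337]
1.4000000000000001 [-0.1364 -0.0032] [-0.5692 -3.0189]
1.4500000000000002 [-0.1364  0.0036] [-0.5605  3.8041]
1.5000000000000002 [-0.1361  0.0104] [-0.2107 10.6181]
1.5500000000000003 [-0.1354  0.0172] [ 0.4791 17.4061]
1.6000000000000003 [-0.1344  0.0239] [ 1.5074 24.1511]
1.6500000000000004 [-0.133   0.0306] [ 2.8715 30.8363]
bar end [0.4116 0.0853] honey [ 0.4912 -0.2916  0.1   ] pepper [0.67   0.3408 0.106 ]
(-125, -115) [ 0.6432 -0.07  ] [392.0092 262.2339]
(-125, 115) [0.601  0.1561] [278.569 113.772]
(125, 115) [0.8467 0.202 ] [588.7018  70.8525]
(125, -115) [ 0.889  -0.0241] [755.9911 198.7814]
ball side [ 96.1578 139.153 ]
```

```bash
cat >> h.py <<'E'
from scipy.spatial.transform import Rotation as Ro
C=np.array([.745,.066]);YAW=.1846
def R2(t): return np.array([[np.cos(t),-np.sin(t)],[np.sin(t),np.cos(t)]])
def w(x,y): return R2(YAW)@np.array([x,y])/1000+C     # crate mm -> world
def l(P): return (np.array(P[:2])-C)@R2(YAW)*1000
HINGE=w(-125,91)
def ballpos(g,b):  # world xyz of ball
    a=np.arctan2(42,75)+b; r=np.hypot(75,42); s=60+r*np.cos(a); z=74+r*np.sin(a)
    L=s*np.array([-np.sin(g),-np.cos(g)])+20*np.array([-np.cos(g),np.sin(g)])
    return np.append(HINGE+R2(YAW)@L/1000, z/1000)
def yaw_now(s): 
    X=Ro.from_quat(s['eef_rot']).as_matrix()[:,0]; return np.arctan2(X[1],X[0])
def rel(P,yaw=None,base=None):
    s=env.sense(); M=Ro.from_quat(s['eef_rot']).as_matrix(); p=s['eef_pos'] if base is None else base
    d=M.T@(np.array(P)-p); sp=0 if yaw is None else -(yaw-yaw_now(s))
    return np.round(d,4),round(sp,3)
E
python3 - <<'E'
from h import *
s=env.sense(); print(yaw_now(s))
for p in [(*w(-192,14),.232),(*w(-192,14),.049),(*w(-77,10),.049)]: print(np.array(p),rel(p,YAW))
E
```

```text
0.2917992270963339
[0.5537 0.0445 0.232 ] (array([ 0.5431, -0.5079, -0.0004]), np.float64(0.107))
[0.5537 0.0445 0.049 ] (array([ 0.5431, -0.5077,  0.1826]), np.float64(0.107))
[0.6675 0.0617 0.049 ] (array([ 0.657 , -0.4914,  0.1825]), np.float64(0.107))
```

Emit:
{"fn": "send_rows", "kwargs": {
  "motion": [
    {"slide": [0.045, -0.042, 0], "spin": 0.0},
    {"slide": [0.09, -0.084, 0], "spin": 0.02},
    {"slide": [0.135, -0.126, 0], "spin": 0.04},
    {"slide": [0.18, -0.168, 0], "spin": 0.05},
    {"slide": [0.225, -0.21, 0], "spin": 0.06},
    {"slide": [0.27, -0.252, 0], "spin": 0.07},
    {"slide": [0.315, -0.295, 0], "spin": 0.08},
    {"slide": [0.36, -0.337, 0], "spin": 0.09},
    {"slide": [0.405, -0.379, 0], "spin": 0.1},
    {"slide": [0.45, -0.421, 0], "spin": 0.107},
    {"slide": [0.495, -0.463, 0], "spin": 0.107},
    {"slide": [0.543, -0.508, 0], "spin": 0.107}
  ],
  "claw": 0.33
}}

```text
t: 1.6
eef_pos: [0.5527, 0.0433, 0.2314]
eef_rot: [0.996, 0.092, -0.0, 0.0]
contact_force: [0.1, -1.1, 0.1]
grip_width: 0.0304
```

```bash
python3 - <<'E'
from h import *
s=env.sense(); print(s['t'],s['eef_pos'],yaw_now(s),s['grip_width'],s['contact_force'],l(s['eef_pos']))
for p in [(*w(-192,14),.232),(*w(-192,14),.049),(*w(-77,10),.049)]: print(np.array(p),rel(p,YAW))
E
```

```text
1.6 [0.5527 0.0433 0.2314] 0.18507625659779708 0.030399452019964305 [ 0.1131 -1.1387  0.1032] [-193.2551   12.9543]
[0.5537 0.0445 0.232 ] (array([ 0.0013, -0.001 , -0.0006]), np.float64(0.0))
[0.5537 0.0445 0.049 ] (array([ 0.0013, -0.0011,  0.1824]), np.float64(0.0))
[0.6675 0.0617 0.049 ] (array([0.1163, 0.003 , 0.1824]), np.float64(0.0))
```

Emit:
{"fn": "send_rows", "kwargs": {
  "motion": [
    {"slide": [0, 0, 0.05], "spin": 0},
    {"slide": [0, 0, 0.1], "spin": 0},
    {"slide": [0, 0, 0.14], "spin": 0},
    {"slide": [0, 0, 0.165], "spin": 0},
    {"slide": [0, 0, 0.18], "spin": 0},
    {"slide": [0, 0, 0.182], "spin": 0}
  ]
}}

```text
t: 2.35
eef_pos: [0.5516, 0.0413, 0.0489]
eef_rot: [0.996, 0.092, -0.001, -0.0]
contact_force: [0.2, 0.4, -0.2]
grip_width: 0.0306
```

```bash
python3 - <<'E'
from h import *
import cv2
s=env.sense(); print(s['t'],s['eef_pos'],s['contact_force'],l(s['eef_pos']))
cv2.imwrite("pics/s1.png",cv2.resize(env.snapshot("side")[150:300,180:400,::-1],None,fx=3.5,fy=3.5))
E
```

```text
2.35 [0.5516 0.0413 0.0489] [ 0.1747  0.3768 -0.1754] [-194.6697   11.1886]
```

View pics/s1.png

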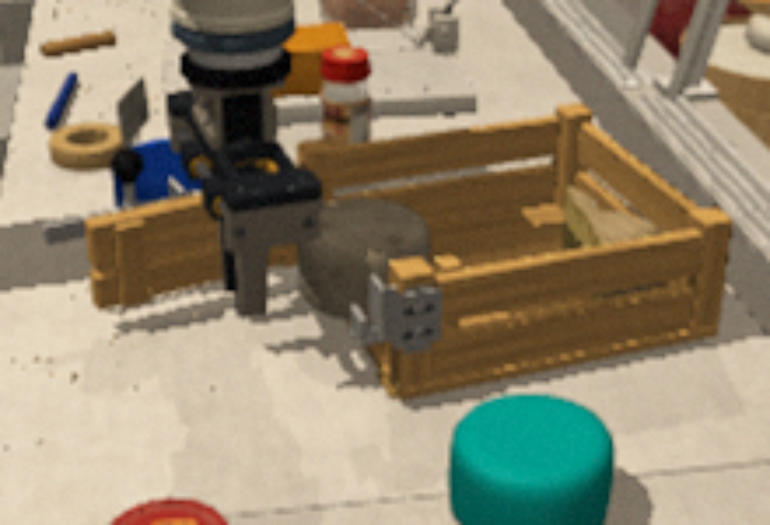

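The picture shows the fingers (245, 270) in front of the wheel, clear of the gate (150, 260). Pushing in.

Emit:
{"fn": "send_rows", "kwargs": {
  "motion": [
    {"slide": [0.015, -0.003, 0], "spin": 0},
    {"slide": [0.025, -0.003, 0], "spin": 0},
    {"slide": [0.035, -0.003, 0], "spin": 0},
    {"slide": [0.045, -0.003, 0], "spin": 0},
    {"slide": [0.055, -0.003, 0], "spin": 0},
    {"slide": [0.065, -0.003, 0], "spin": 0}
  ]
}}

```text
t: 3.15
eef_pos: [0.6156, 0.0562, 0.0495]
eef_rot: [0.996, 0.092, -0.0, 0.0]
contact_force: [-3.5, -0.7, 2.6]
grip_width: 0.0305
```

```bash
python3 - <<'E'
from h import *
s=env.sense(); print(s['t'],s['eef_pos'],s['contact_force'],l(s['eef_pos']))
E
```

```text
3.15 [0.6156 0.0562 0.0495] [-3.5192 -0.667   2.6424] [-129.0179   14.087 ]
```

Emit:
{"fn": "send_rows", "kwargs": {
  "motion": [
    {"slide": [0.01, 0, 0], "spin": 0},
    {"slide": [0.02, 0, 0], "spin": 0},
    {"slide": [0.03, 0, 0], "spin": 0},
    {"slide": [0.04, 0, 0], "spin": 0},
    {"slide": [0.048, 0, 0], "spin": 0},
    {"slide": [0.053, 0, 0], "spin": 0},
    {"slide": [0.053, 0, 0], "spin": 0}
  ]
}}

```text
t: 4.03
eef_pos: [0.6683, 0.0661, 0.0496]
eef_rot: [0.996, 0.092, 0.001, -0.0]
contact_force: [-1.2, 0.4, 0.8]
grip_width: 0.0303
```

```bash
python3 - <<'E'
from h import *
import cv2
s=env.sense(); print(s['t'],s['eef_pos'],s['contact_force'],l(s['eef_pos']))
cv2.imwrite("pics/s2.png",cv2.resize(env.snapshot("side")[150:300,180:400,::-1],None,fx=3.5,fy=3.5))
E
```

```text
4.025 [0.6683 0.0661 0.0496] [-1.17    0.4459  0.782 ] [-75.4119  14.1438]
```

View pics/s2.png

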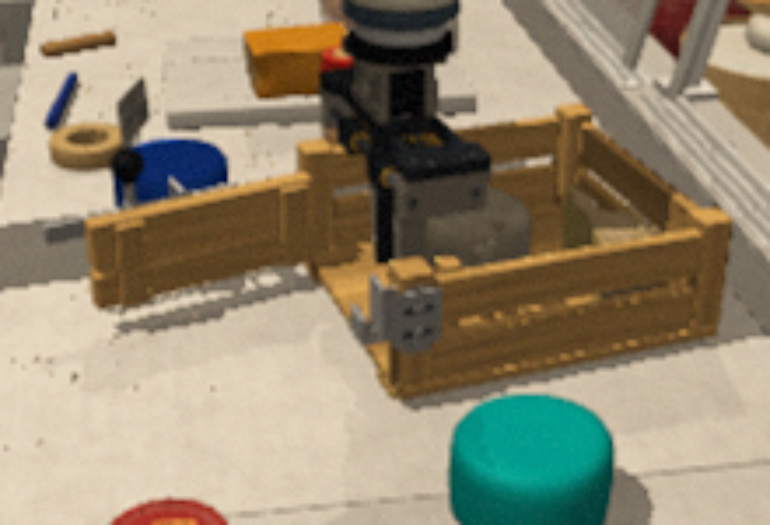

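The side picture shows the wheel inside (475, 230), and the gate, with the ball at (128, 163), unmoved. Backing off and rising.

Emit:
{"fn": "send_rows", "kwargs": {
  "motion": [
    {"slide": [-0.015, 0, 0], "spin": 0},
    {"slide": [-0.02, 0, -0.03], "spin": 0},
    {"slide": [-0.02, 0, -0.08], "spin": 0},
    {"slide": [-0.02, 0, -0.14], "spin": 0},
    {"slide": [-0.06, 0.04, -0.18], "spin": 0},
    {"slide": [-0.1, 0.09, -0.18], "spin": 0},
    {"slide": [-0.11, 0.14, -0.18], "spin": 0},
    {"slide": [-0.11, 0.14, -0.18], "spin": 0}
  ],
  "claw": 0.55
}}

```text
t: 5.08
eef_pos: [0.5837, -0.0951, 0.2299]
eef_rot: [0.996, 0.09, 0.0, 0.0]
contact_force: [-1.0, 0.6, -0.3]
grip_width: 0.0503
```

```bash
python3 - <<'E'
from h import *
import cv2
s=env.sense(); print(s['t'],s['eef_pos'],s['contact_force'],l(s['eef_pos']),s['grip_width'])
a=env.snapshot("top")[:,:,::-1]; cv2.imwrite("pics/t3.png",a)
cv2.imwrite("pics/t3c.png",cv2.resize(a[75:305,185:335],None,fx=2.6,fy=2.6,interpolation=cv2.INTER_CUBIC))
cv2.imwrite("pics/t3d.png",cv2.resize(a[205:305,200:290],None,fx=6,fy=6,interpolation=cv2.INTER_CUBIC))
g=1.42
yb=lambda g:YAW-np.pi/2+0  # placeholder
P=ballpos(1.42,0); print(P, rel([P[0],P[1],.18],.335+ (g-1.42)))
E
```

```text
5.075 [ 0.5837 -0.0951  0.2299] [-0.9794  0.5991 -0.3001] [-188.1344 -128.7622] 0.050299599970662016
[0.4714 0.107  0.116 ] (array([-0.0747, -0.2174,  0.0497]), np.float64(-0.153))
```

View pics/t3c.png

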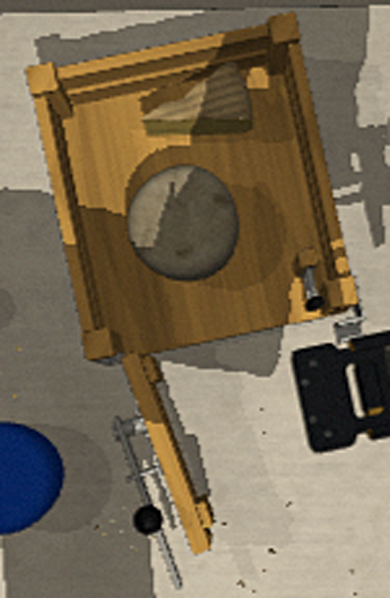

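View pics/t3d.png

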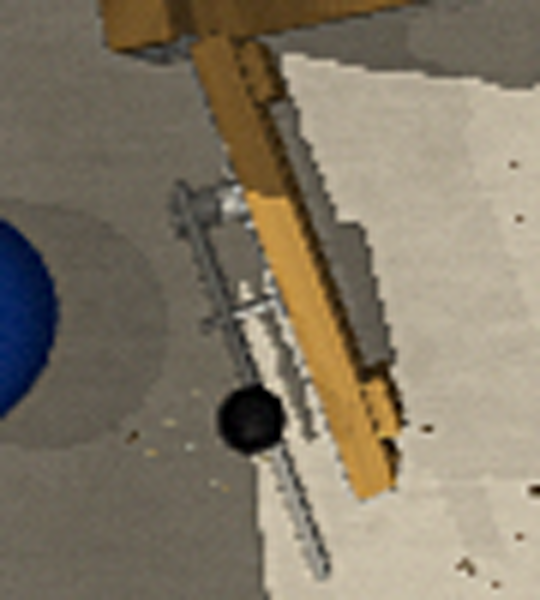

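The wheel is wholly in (top crop 183, 222) and the ball (black, 251, 418 in the enlarged crop) is where it was, consistent with gate angle ≈1.42. Moving above the ball.

Emit:
{"fn": "send_rows", "kwargs": {
  "motion": [
    {"slide": [-0.015, -0.043, 0], "spin": -0.05},
    {"slide": [-0.03, -0.087, 0], "spin": -0.1},
    {"slide": [-0.045, -0.13, 0], "spin": -0.153},
    {"slide": [-0.06, -0.174, 0], "spin": -0.153},
    {"slide": [-0.07, -0.205, 0.02], "spin": -0.153},
    {"slide": [-0.075, -0.217, 0.04], "spin": -0.153},
    {"slide": [-0.075, -0.217, 0.05], "spin": -0.153},
    {"slide": [-0.075, -0.217, 0.05], "spin": -0.153}
  ]
}}

```text
t: 6.12
eef_pos: [0.4711, 0.1078, 0.1791]
eef_rot: [0.986, 0.169, -0.001, 0.0]
contact_force: [0.2, -0.2, 0.0]
grip_width: 0.0507
```

```bash
python3 - <<'E'
from h import *
s=env.sense(); print(s['t'],s['eef_pos'],yaw_now(s),s['contact_force'],s['joint_positions'])
P=ballpos(1.42,0); print(P, rel([P[0],P[1],.117],.335))
E
```

```text
6.125 [0.4711 0.1078 0.1791] 0.33861569477778464 [ 0.2458 -0.1582  0.0278] [ 0.2219  0.1963  1.9807 -0.      0.9657  1.4541]
[0.4714 0.107  0.116 ] (array([0.    , 0.0009, 0.0621]), np.float64(0.004))
```

Emit:
{"fn": "send_rows", "kwargs": {
  "motion": [
    {"slide": [0, 0.001, 0.03], "spin": 0},
    {"slide": [0, 0.001, 0.05], "spin": 0},
    {"slide": [0, 0.001, 0.06], "spin": 0},
    {"slide": [0, 0.001, 0.062], "spin": 0},
    {"slide": [0, 0.001, 0.062], "spin": 0}
  ]
}}

```text
t: 6.75
eef_pos: [0.4724, 0.1067, 0.1182]
eef_rot: [0.986, 0.168, 0.0, -0.0]
contact_force: [1.0, 0.5, 0.7]
grip_width: 0.0502
```

Emit:
{"fn": "send_rows", "kwargs": {
  "motion": [
    {"slide": [0, 0, 0], "spin": 0},
    {"slide": [0, 0, 0], "spin": 0},
    {"slide": [0, 0, 0], "spin": 0},
    {"slide": [0, 0, 0], "spin": 0},
    {"slide": [0, 0, 0], "spin": 0},
    {"slide": [0, 0, 0], "spin": 0}
  ],
  "claw": 0.1,
  "grip_force": 20
}}

```text
t: 7.5
eef_pos: [0.4719, 0.1068, 0.1178]
eef_rot: [0.986, 0.168, 0.0, -0.0]
contact_force: [-0.9, 0.0, 4.2]
grip_width: 0.0225
```

```bash
python3 - <<'E'
from h import *
import cv2
s=env.sense(); print(s['t'],s['eef_pos'],yaw_now(s),s['contact_force'],s['grip_width'])
cv2.imwrite("pics/s4.png",cv2.resize(env.snapshot("side")[150:300,180:400,::-1],None,fx=3.5,fy=3.5))
E
```

```text
7.5 [0.4719 0.1068 0.1178] 0.33784308929245144 [-0.9029  0.0114  4.2495] 0.022536093415236047
```

View pics/s4.png

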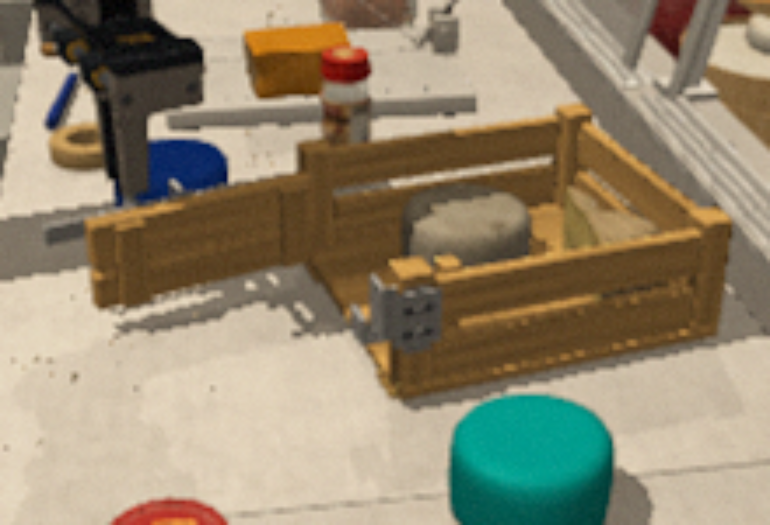

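Grip width is 22.5 mm with 4 N upward, so I'm holding slightly above the equator. I'll reopen, go 3 mm lower and regrip.

Emit:
{"fn": "send_rows", "kwargs": {
  "motion": [
    {"slide": [0, 0, 0], "spin": 0},
    {"slide": [0, 0, 0], "spin": 0},
    {"slide": [0, 0, 0.003], "spin": 0},
    {"slide": [0, 0, 0.0035], "spin": 0},
    {"slide": [0, 0, 0.0035], "spin": 0}
  ],
  "claw": 0.5
}}

```text
t: 8.18
eef_pos: [0.4717, 0.1066, 0.1139]
eef_rot: [0.986, 0.168, -0.0, 0.0]
contact_force: [0.1, 0.0, 0.3]
grip_width: 0.0456
```

Emit:
{"fn": "send_rows", "kwargs": {
  "motion": [
    {"slide": [0, 0, 0], "spin": 0},
    {"slide": [0, 0, 0], "spin": 0},
    {"slide": [0, 0, 0], "spin": 0},
    {"slide": [0, 0, 0], "spin": 0},
    {"slide": [0, 0, 0], "spin": 0},
    {"slide": [0, 0, 0], "spin": 0}
  ],
  "claw": 0.1,
  "grip_force": 15
}}

```text
t: 8.93
eef_pos: [0.4718, 0.1067, 0.1141]
eef_rot: [0.986, 0.168, 0.0, -0.0]
contact_force: [-0.0, -0.0, -0.1]
grip_width: 0.0226
```

```bash
python3 - <<'E'
from h import *
s=env.sense(); print(s['t'],s['eef_pos'],yaw_now(s),s['contact_force'],s['grip_width'])
E
```

```text
8.925 [0.4718 0.1067 0.1141] 0.3378121092760138 [-0.0491 -0.0023 -0.0517] 0.0225874037695013
```

```bash
cat > plan.py <<'E'
from h import *
import sys
def table(gb,gb0,off):
    # rows relative to the current tool pose, assumed at ballpos(gb0)+off
    s=env.sense(); M=Ro.from_quat(s['eef_rot']).as_matrix(); P0=ballpos(*gb0)
    for g,b in gb:
        d=M.T@(ballpos(g,b)-P0); print(f"g={g:.2f} b={b:.3f}",np.round(d,4), round(-(gb0[0]-g),3))
if __name__=="__main__":
    table([(1.42,.04),(1.42,.08),(1.42,.12),(1.42,.155)],(1.42,0),0)
    print(); table([(g,.155) for g in np.linspace(1.42,.2,13)[1:]],(1.42,.155),0)
E
python3 plan.py
```

```text
g=1.42 b=0.040 [ 0.0017  0.     -0.003 ] -0.0
g=1.42 b=0.080 [ 0.0036  0.     -0.0059] -0.0
g=1.42 b=0.120 [ 0.0056  0.     -0.0087] -0.0
g=1.42 b=0.155 [ 0.0074  0.     -0.0111] -0.0

g=1.32 b=0.155 [-0.0014  0.0131 -0.    ] -0.102
g=1.22 b=0.155 [-0.0015  0.0262 -0.    ] -0.203
g=1.11 b=0.155 [-0.0002  0.0392 -0.    ] -0.305
g=1.01 b=0.155 [ 0.0024  0.0521 -0.    ] -0.407
g=0.91 b=0.155 [ 0.0062  0.0647 -0.    ] -0.508
g=0.81 b=0.155 [0.0114 0.0767 0.    ] -0.61
g=0.71 b=0.155 [0.0177 0.0882 0.    ] -0.712
g=0.61 b=0.155 [0.0252 0.099  0.    ] -0.813
g=0.50 b=0.155 [0.0337 0.109  0.    ] -0.915
g=0.40 b=0.155 [0.0432 0.1181 0.    ] -1.017
g=0.30 b=0.155 [0.0535 0.1262 0.    ] -1.118
g=0.20 b=0.155 [0.0647 0.1331 0.    ] -1.22
```

Emit:
{"fn": "send_rows", "kwargs": {
  "motion": [
    {"slide": [0.0017, 0, -0.003], "spin": 0},
    {"slide": [0.0036, 0, -0.0059], "spin": 0},
    {"slide": [0.0056, 0, -0.0087], "spin": 0},
    {"slide": [0.0074, 0, -0.0111], "spin": 0},
    {"slide": [0.0074, 0, -0.0111], "spin": 0},
    {"slide": [0.0074, 0, -0.0111], "spin": 0}
  ]
}}

```text
t: 9.68
eef_pos: [0.4787, 0.1091, 0.1251]
eef_rot: [0.986, 0.168, -0.0, 0.0]
contact_force: [-0.5, -1.1, -2.8]
grip_width: 0.0226
```

```bash
python3 - <<'E'
from h import *
import cv2
s=env.sense(); print(s['t'],s['eef_pos'],yaw_now(s),s['contact_force'],s['grip_width'])
cv2.imwrite("pics/s5.png",cv2.resize(env.snapshot("side")[150:260,170:340,::-1],None,fx=4.5,fy=4.5))
E
```

```text
9.675 [0.4787 0.1091 0.1251] 0.33781030836219206 [-0.4723 -1.1072 -2.844 ] 0.022629947877192684
```

View pics/s5.png

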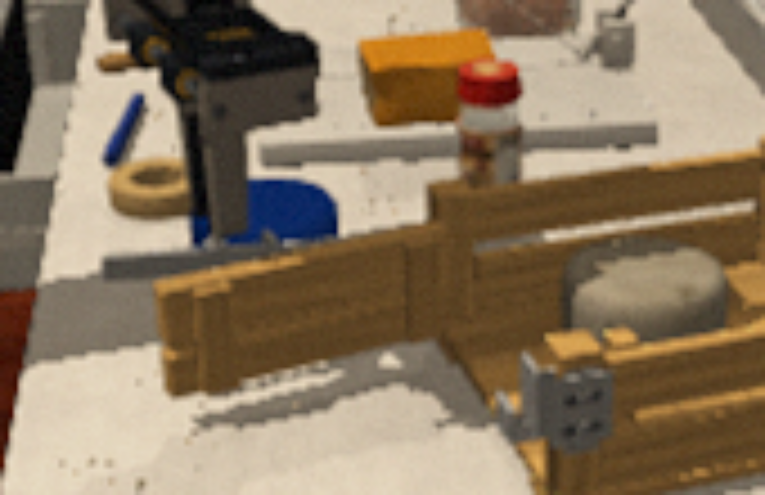

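The bar (105-285, 240-270) is lifted, with about 2.8 N of weight. Swinging the gate.

Emit:
{"fn": "send_rows", "kwargs": {
  "motion": [
    {"slide": [-0.0008, 0.0065, 0], "spin": -0.05},
    {"slide": [-0.0014, 0.0131, 0], "spin": -0.1},
    {"slide": [-0.0017, 0.0197, 0], "spin": -0.15},
    {"slide": [-0.0015, 0.0262, 0], "spin": -0.2},
    {"slide": [-0.001, 0.0327, 0], "spin": -0.255},
    {"slide": [-0.0002, 0.0392, 0], "spin": -0.305},
    {"slide": [0.001, 0.0457, 0], "spin": -0.355},
    {"slide": [0.0024, 0.0521, 0], "spin": -0.407},
    {"slide": [0.0041, 0.0585, 0], "spin": -0.457},
    {"slide": [0.0062, 0.0647, 0], "spin": -0.508}
  ]
}}

```text
t: 10.98
eef_pos: [0.5061, 0.05, 0.1251]
eef_rot: [0.912, 0.411, -0.0, -0.0]
contact_force: [-0.4, 0.7, -2.5]
grip_width: 0.0224
```

```bash
python3 - <<'E'
from plan import *
s=env.sense(); print(s['t'],s['eef_pos'],ballpos(.91,.155),yaw_now(s),s['contact_force'],s['grip_width'])
table([(g,.155) for g in np.linspace(.91,.20,15)[1:]],(.91,.155),0)
E
```

```text
10.975 [0.5061 0.05   0.1251] [0.5058 0.0503 0.1271] 0.8472487037041885 [-0.4412  0.727  -2.5225] 0.022438617056245762
g=0.86 b=0.155 [-0.0009  0.0065 -0.    ] -0.051
g=0.81 b=0.155 [-0.0014  0.013  -0.    ] -0.101
g=0.76 b=0.155 [-0.0016  0.0196 -0.    ] -0.152
g=0.71 b=0.155 [-0.0015  0.0261 -0.    ] -0.203
g=0.66 b=0.155 [-0.001   0.0327 -0.    ] -0.254
g=0.61 b=0.155 [-0.0002  0.0392 -0.    ] -0.304
g=0.56 b=0.155 [ 0.0009  0.0456 -0.    ] -0.355
g=0.50 b=0.155 [ 0.0024  0.052  -0.    ] -0.406
g=0.45 b=0.155 [ 0.0041  0.0583 -0.    ] -0.456
g=0.40 b=0.155 [ 0.0062  0.0645 -0.    ] -0.507
g=0.35 b=0.155 [ 0.0086  0.0706 -0.    ] -0.558
g=0.30 b=0.155 [ 0.0113  0.0766 -0.    ] -0.609
g=0.25 b=0.155 [ 0.0143  0.0824 -0.    ] -0.659
g=0.20 b=0.155 [ 0.0176  0.0881 -0.    ] -0.71
```

Emit:
{"fn": "send_rows", "kwargs": {
  "motion": [
    {"slide": [-0.0009, 0.0065, 0], "spin": -0.051},
    {"slide": [-0.0014, 0.013, 0], "spin": -0.101},
    {"slide": [-0.0016, 0.0196, 0], "spin": -0.152},
    {"slide": [-0.0015, 0.0261, 0], "spin": -0.203},
    {"slide": [-0.001, 0.0327, 0], "spin": -0.254},
    {"slide": [-0.0002, 0.0392, 0], "spin": -0.304},
    {"slide": [0.0009, 0.0456, 0], "spin": -0.355},
    {"slide": [0.0024, 0.052, 0], "spin": -0.406},
    {"slide": [0.0041, 0.0583, 0], "spin": -0.456},
    {"slide": [0.0062, 0.0645, 0], "spin": -0.507},
    {"slide": [0.0086, 0.0706, 0], "spin": -0.558},
    {"slide": [0.0113, 0.0766, 0], "spin": -0.609}
  ]
}}

```text
t: 12.48
eef_pos: [0.5711, 0.0073, 0.1252]
eef_rot: [0.746, 0.666, -0.0, 0.0]
contact_force: [-0.6, -1.7, -0.1]
grip_width: 0.0229
```

```bash
python3 - <<'E'
from plan import *
import cv2
s=env.sense(); print(s['t'],s['eef_pos'],ballpos(.301,.155),yaw_now(s),s['contact_force'],s['grip_width'])
cv2.imwrite("pics/s6.png",cv2.resize(env.snapshot("side")[150:270,200:370,::-1],None,fx=4.5,fy=4.5))
table([(g,.155) for g in np.arange(.30,-.081,-.02)[1:]],(.30,.155),0)
E
```

```text
12.475 [0.5711 0.0073 0.1252] [0.5707 0.0081 0.1271] 1.4563736060166177 [-0.6264 -1.7441 -0.0887] 0.022881078471545767
g=0.28 b=0.155 [-0.0004  0.0026  0.    ] -0.02
g=0.26 b=0.155 [-0.0007  0.0051  0.    ] -0.04
g=0.24 b=0.155 [-0.001   0.0077  0.    ] -0.06
g=0.22 b=0.155 [-0.0012  0.0103  0.    ] -0.08
g=0.20 b=0.155 [-0.0014  0.0128  0.    ] -0.1
g=0.18 b=0.155 [-0.0015  0.0154  0.    ] -0.12
g=0.16 b=0.155 [-0.0016  0.018   0.    ] -0.14
g=0.14 b=0.155 [-0.0016  0.0206  0.    ] -0.16
g=0.12 b=0.155 [-0.0016  0.0232  0.    ] -0.18
g=0.10 b=0.155 [-0.0015  0.0257  0.    ] -0.2
g=0.08 b=0.155 [-0.0014  0.0283  0.    ] -0.22
g=0.06 b=0.155 [-0.0012  0.0309  0.    ] -0.24
g=0.04 b=0.155 [-0.001   0.0335  0.    ] -0.26
g=0.02 b=0.155 [-0.0007  0.036   0.    ] -0.28
g=-0.00 b=0.155 [-0.0003  0.0386  0.    ] -0.3
g=-0.02 b=0.155 [0.     0.0412 0.    ] -0.32
g=-0.04 b=0.155 [0.0005 0.0437 0.    ] -0.34
g=-0.06 b=0.155 [0.001  0.0462 0.    ] -0.36
g=-0.08 b=0.155 [0.0015 0.0488 0.    ] -0.38
```

View pics/s6.png

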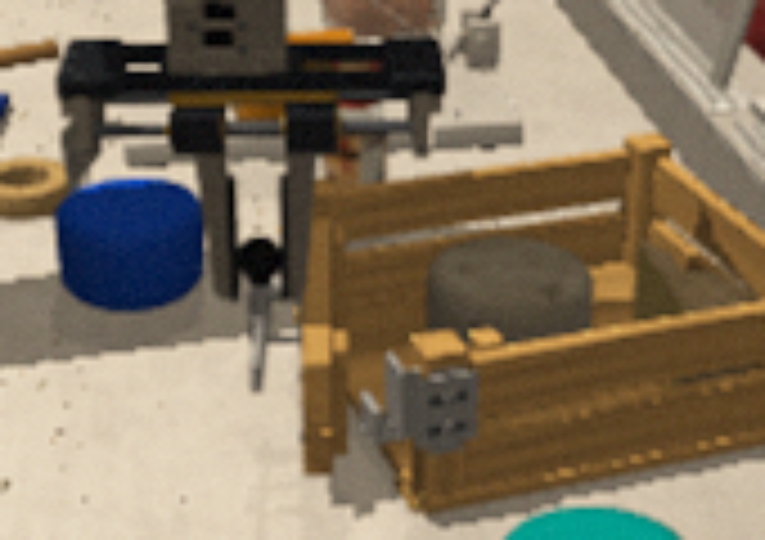

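```bash
python3 - <<'E'
from h import *
def pt(s,n,z,g): return np.append(HINGE+R2(YAW)@(s*np.array([-np.sin(g),-np.cos(g)])+n*np.array([-np.cos(g),np.sin(g)]))/1000,z/1000)
for b in(0,.1,.155,.2):
    print(b,[((proj("side",pt(60+142*np.cos(b)-dz*np.sin(b),23,74+142*np.sin(b)+dz*np.cos(b),.30))-[200,150])*4.5).round(0) for dz in(8,-8)], ((proj("side",ballpos(.3,b))-[200,150])*4.5).round(0))
E
```

```text
0 [array([252., 404.]), array([253., 431.])] [258. 282.]
0.1 [array([251., 378.]), array([252., 407.])] [258. 266.]
0.155 [array([251., 363.]), array([252., 393.])] [258. 257.]
0.2 [array([250., 350.]), array([251., 381.])] [258. 250.]
```

Bar end (258, 390) and ball (258, 258) match the projection for about 0.155 lift. Closing further, slowly.

Emit:
{"fn": "send_rows", "kwargs": {
  "motion": [
    {"slide": [-0.0007, 0.0051, 0], "spin": -0.04},
    {"slide": [-0.0012, 0.0103, 0], "spin": -0.08},
    {"slide": [-0.0015, 0.0154, 0], "spin": -0.12},
    {"slide": [-0.0016, 0.0206, 0], "spin": -0.16},
    {"slide": [-0.0015, 0.0257, 0], "spin": -0.2},
    {"slide": [-0.0014, 0.0283, 0], "spin": -0.22},
    {"slide": [-0.0014, 0.0283, 0], "spin": -0.22},
    {"slide": [-0.0014, 0.0283, 0], "spin": -0.22}
  ]
}}

```text
t: 13.52
eef_pos: [0.5991, 0.0028, 0.1255]
eef_rot: [0.67, 0.743, 0.0, 0.001]
contact_force: [1.1, -4.9, 0.3]
grip_width: 0.0224
```

```bash
python3 - <<'E'
from plan import *
s=env.sense(); print(s['t'],s['eef_pos'],ballpos(.08,.155),yaw_now(s),s['contact_force'],R2(-YAW)@s['contact_force'][:2],s['grip_width'])
table([(g,.155) for g in np.arange(.08,-.10,-.015)[1:]],(.08,.155),0)
E
```

```text
13.525 [0.5991 0.0028 0.1255] [0.5989 0.0035 0.1271] 1.6739161749204592 [ 1.1298 -4.871   0.2657] [ 0.2166 -4.9956] 0.022406704440482914
g=0.07 b=0.155 [-0.0003  0.0019  0.    ] -0.015
g=0.05 b=0.155 [-0.0005  0.0038  0.    ] -0.03
g=0.04 b=0.155 [-0.0008  0.0058  0.    ] -0.045
g=0.02 b=0.155 [-0.001   0.0077  0.    ] -0.06
g=0.01 b=0.155 [-0.0011  0.0096  0.    ] -0.075
g=-0.01 b=0.155 [-0.0013  0.0116  0.    ] -0.09
g=-0.02 b=0.155 [-0.0014  0.0135  0.    ] -0.105
g=-0.04 b=0.155 [-0.0015  0.0154  0.    ] -0.12
g=-0.06 b=0.155 [-0.0015  0.0174  0.    ] -0.135
g=-0.07 b=0.155 [-0.0015  0.0193  0.    ] -0.15
g=-0.08 b=0.155 [-0.0015  0.0212  0.    ] -0.165
```

Force along the gate is −5 N (I'm about 1 mm too near the hinge). I'll relieve that and move in by small steps while watching the normal force.

Emit:
{"fn": "send_rows", "kwargs": {
  "motion": [
    {"slide": [-0.0005, 0, 0], "spin": 0},
    {"slide": [-0.001, 0, 0], "spin": 0},
    {"slide": [-0.0013, 0.0019, 0], "spin": -0.015},
    {"slide": [-0.0013, 0.0019, 0], "spin": -0.015}
  ]
}}

```text
t: 14.02
eef_pos: [0.6009, 0.0022, 0.1251]
eef_rot: [0.664, 0.748, 0.0, -0.0]
contact_force: [1.6, -1.4, -1.2]
grip_width: 0.0225
```

```bash
cat > st.py <<'E'
from plan import *
s=env.sense(); p=s['eef_pos']; print(s['t'],p,"local",l(p),"yawL",yaw_now(s)-YAW,"F local",R2(-YAW)@s['contact_force'][:2],s['contact_force'][2],s['grip_width'])
# gate angle from tcp: solve
q=least_squares(lambda g:ballpos(g[0],.155)[:2]-p[:2],[.05]).x[0]; print("gate est",q)
E
python3 st.py
```

```text
14.025 [0.6009 0.0022 0.1251] local [-153.3351  -36.2867] yawL 1.5054610182990964 F local [ 1.3263 -1.6293] -1.1623951396105068 0.022540922099552933
gate est 0.0635823781671778
```

Emit:
{"fn": "send_rows", "kwargs": {
  "motion": [
    {"slide": [-0.0003, 0.0012, 0], "spin": -0.01},
    {"slide": [-0.0005, 0.0025, 0], "spin": -0.02},
    {"slide": [-0.0007, 0.0038, 0], "spin": -0.03},
    {"slide": [-0.0007, 0.0038, 0], "spin": -0.03}
  ]
}}

```text
t: 14.52
eef_pos: [0.6046, 0.0019, 0.125]
eef_rot: [0.652, 0.758, -0.0, -0.0]
contact_force: [0.1, 0.1, -2.8]
grip_width: 0.0227
```

```bash
python3 st.py
```

```text
14.525 [0.6046 0.0019 0.125 ] local [-149.7315  -37.2156] yawL 1.5353127195485512 F local [0.1046 0.1204] -2.7716880825773274 0.02272690984191309
gate est 0.03509505800426803
```

Emit:
{"fn": "send_rows", "kwargs": {
  "motion": [
    {"slide": [-0.0001, 0.0013, 0], "spin": -0.01},
    {"slide": [-0.0002, 0.0026, 0], "spin": -0.02},
    {"slide": [-0.0002, 0.0026, 0], "spin": -0.02}
  ]
}}

```text
t: 14.9
eef_pos: [0.6071, 0.0019, 0.1251]
eef_rot: [0.645, 0.764, -0.0, -0.0]
contact_force: [-1.7, -1.2, -1.5]
grip_width: 0.0226
```

```bash
python3 st.py
```

```text
14.9 [0.6071 0.0019 0.1251] local [-147.2807  -37.6856] yawL 1.5554016991451847 F local [-1.908  -0.8579] -1.5443140972724325 0.022646341674581183
gate est 0.015986494049963888
```

Emit:
{"fn": "send_rows", "kwargs": {
  "motion": [
    {"slide": [0, 0.001, 0], "spin": -0.008},
    {"slide": [-0.0001, 0.002, 0], "spin": -0.015},
    {"slide": [-0.0001, 0.002, 0], "spin": -0.015}
  ]
}}

```text
t: 15.28
eef_pos: [0.6092, 0.0021, 0.1251]
eef_rot: [0.639, 0.769, -0.0, -0.0]
contact_force: [-3.4, -2.1, -1.1]
grip_width: 0.0226
```

```bash
python3 st.py
```

```text
15.275 [0.6092 0.0021 0.1251] local [-145.2189  -37.8871] yawL 1.5704066632122 F local [-3.6985 -1.4541] -1.1489147076307835 0.022643076821668662
gate est 0.0001499752677319378
```

Emit:
{"fn": "send_rows", "kwargs": {
  "motion": [
    {"slide": [0, 0.0008, 0], "spin": -0.006},
    {"slide": [0, 0.0015, 0], "spin": -0.011},
    {"slide": [0, 0.0015, 0], "spin": -0.011}
  ]
}}

```text
t: 15.65
eef_pos: [0.6107, 0.0023, 0.1252]
eef_rot: [0.635, 0.773, -0.0, -0.0]
contact_force: [-3.3, -4.3, -0.5]
grip_width: 0.0224
```

```bash
python3 st.py
```

```text
15.65 [0.6107 0.0023 0.1252] local [-143.7306  -37.9952] yawL 1.5816258126649738 F local [-4.0521 -3.6463] -0.46815640510310125 0.02237912642162831
gate est -0.01125873153454626
```

Emit:
{"fn": "send_rows", "kwargs": {
  "motion": [
    {"slide": [0, 0.0008, 0], "spin": -0.006},
    {"slide": [0, 0.0015, 0], "spin": -0.011},
    {"slide": [0, 0.0015, 0], "spin": -0.011}
  ]
}}

```text
t: 16.02
eef_pos: [0.612, 0.0023, 0.1252]
eef_rot: [0.63, 0.776, -0.001, -0.0]
contact_force: [-4.3, -5.0, 0.0]
grip_width: 0.0225
```

```bash
python3 st.py
```

```text
16.025 [0.612  0.0023 0.1252] local [-142.4565  -38.1556] yawL 1.59272418124847 F local [-5.153  -4.1435] 0.01008364509636106 0.02245863855992019
gate est -0.021109812796910047
```

Emit:
{"fn": "send_rows", "kwargs": {
  "motion": [
    {"slide": [-0.0005, 0.0005, 0], "spin": -0.004},
    {"slide": [-0.0009, 0.001, 0], "spin": -0.008},
    {"slide": [-0.0009, 0.001, 0], "spin": -0.008}
  ]
}}

```text
t: 16.4
eef_pos: [0.6127, 0.002, 0.1249]
eef_rot: [0.627, 0.779, -0.001, -0.001]
contact_force: [-5.6, -3.0, -0.4]
grip_width: 0.0227
```

```bash
python3 st.py
```

```text
16.4 [0.6127 0.002  0.1249] local [-141.7784  -38.5837] yawL 1.6004918674233215 F local [-6.0049 -1.884 ] -0.3540385108665004 0.02270605423628435
gate est -0.026691613348280626
```

Emit:
{"fn": "send_rows", "kwargs": {
  "motion": [
    {"slide": [0, 0.0005, 0], "spin": -0.004},
    {"slide": [0, 0.001, 0], "spin": -0.008},
    {"slide": [0, 0.001, 0], "spin": -0.008}
  ]
}}

```text
t: 16.77
eef_pos: [0.6135, 0.0021, 0.1249]
eef_rot: [0.624, 0.781, -0.001, -0.001]
contact_force: [-4.3, -3.5, -0.8]
grip_width: 0.0228
```

```bash
python3 st.py
```

```text
16.775 [0.6135 0.0021 0.1249] local [-140.9473  -38.6795] yawL 1.6084919515548246 F local [-4.8737 -2.6374] -0.7689899423116631 0.022777384728066414
gate est -0.0330945673767297
```

Emit:
{"fn": "send_rows", "kwargs": {
  "motion": [
    {"slide": [-0.0002, 0.0005, 0], "spin": -0.004},
    {"slide": [-0.0003, 0.001, 0], "spin": -0.008},
    {"slide": [-0.0003, 0.001, 0], "spin": -0.008},
    {"slide": [-0.0003, 0.001, 0], "spin": -0.008}
  ]
}}

```text
t: 17.27
eef_pos: [0.6136, 0.0021, 0.1247]
eef_rot: [0.621, 0.784, -0.001, -0.001]
contact_force: [-8.7, -3.0, 1.1]
grip_width: 0.0227
```

```bash
python3 st.py
```

```text
17.275 [0.6136 0.0021 0.1247] local [-140.8618  -38.7461] yawL 1.6164044410447302 F local [-9.0835 -1.3409] 1.1456818393092045 0.02268163434384071
gate est -0.03380593547687551
```

Emit:
{"fn": "send_rows", "kwargs": {
  "motion": [
    {"slide": [0, 0.0004, 0], "spin": -0.004},
    {"slide": [0, 0.0008, 0], "spin": -0.006},
    {"slide": [0, 0.0008, 0], "spin": -0.006},
    {"slide": [0, 0.0008, 0], "spin": -0.006}
  ]
}}

```text
t: 17.77
eef_pos: [0.6137, 0.0022, 0.1246]
eef_rot: [0.619, 0.786, -0.002, -0.002]
contact_force: [-10.6, -3.4, 3.3]
grip_width: 0.0226
```

```bash
python3 st.py
```

```text
17.775 [0.6137 0.0022 0.1246] local [-140.7992  -38.629 ] yawL 1.622502561754227 F local [-11.0657  -1.3943] 3.332874665759694 0.022612413380109986
gate est -0.034172730882844976
```

TCP has stopped advancing while the normal force climbs (−5 → −9 → −11 N): that's the hard stop. Checking by eye before lowering.

```bash
python3 - <<'E'
from h import *
import cv2
a=env.snapshot("side")[:,:,::-1]
cv2.imwrite("pics/s7.png",cv2.resize(a[190:270,220:330],None,fx=7,fy=7,interpolation=cv2.INTER_CUBIC))
def pt(s,n,z,g): return np.append(HINGE+R2(YAW)@(s*np.array([-np.sin(g),-np.cos(g)])+n*np.array([-np.cos(g),np.sin(g)]))/1000,z/1000)
for b in(0,.1,.155,.2):
    print(b,[((proj("side",pt(60+142*np.cos(b)-dz*np.sin(b),23,74+142*np.sin(b)+dz*np.cos(b),-.033))-[220,190])*7).round(0) for dz in(8,-8)], ((proj("side",ballpos(-.033,b))-[220,190])*7).round(0))
E
```

```text
0 [array([460., 338.]), array([460., 380.])] [396. 155.]
0.1 [array([459., 298.]), array([460., 343.])] [391. 131.]
0.155 [array([457., 275.]), array([460., 322.])] [388. 117.]
0.2 [array([456., 256.]), array([459., 303.])] [385. 106.]
```

View pics/s7.png

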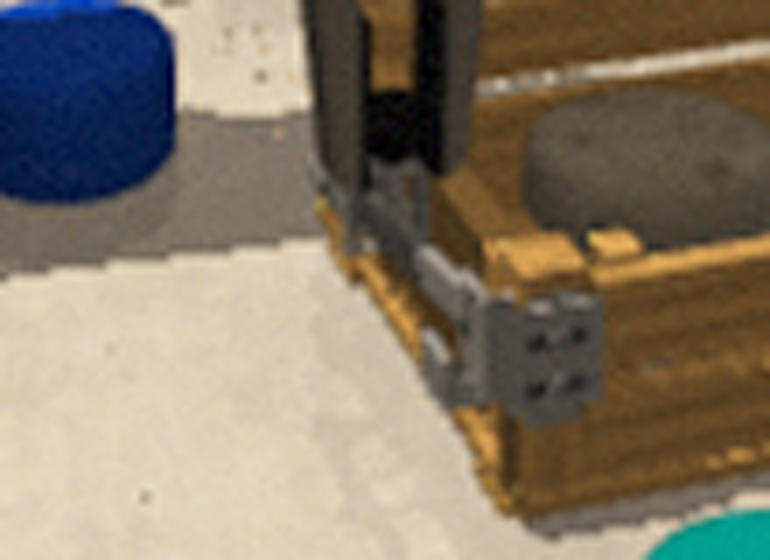

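The bar's end (465, 300) is at the back leg (480, 330), above and behind the lip (437, 340). Easing the press slightly and lowering halfway.

Emit:
{"fn": "send_rows", "kwargs": {
  "motion": [
    {"slide": [0, -0.0003, 0], "spin": 0},
    {"slide": [-0.0009, -0.0005, 0.0012], "spin": 0},
    {"slide": [-0.0018, -0.0005, 0.0024], "spin": 0},
    {"slide": [-0.0028, -0.0005, 0.0038], "spin": 0},
    {"slide": [-0.0038, -0.0005, 0.0052], "spin": 0},
    {"slide": [-0.0038, -0.0005, 0.0052], "spin": 0}
  ]
}}

```text
t: 18.58
eef_pos: [0.6144, -0.0016, 0.1193]
eef_rot: [0.619, 0.785, -0.002, -0.002]
contact_force: [-9.5, -4.6, 1.7]
grip_width: 0.0229
```

```bash
python3 st.py
```

```text
18.575 [ 0.6144 -0.0016  0.1193] local [-140.7974  -42.441 ] yawL 1.622367309374976 F local [-10.1268  -2.7423] 1.7332931351888834 0.02293767319453293
gate est -0.0376177989168451
```

Emit:
{"fn": "send_rows", "kwargs": {
  "motion": [
    {"slide": [-0.001, 0, 0.0015], "spin": 0},
    {"slide": [-0.002, 0, 0.003], "spin": 0},
    {"slide": [-0.003, 0, 0.0043], "spin": 0},
    {"slide": [-0.0037, 0, 0.0055], "spin": 0},
    {"slide": [-0.0037, 0, 0.0055], "spin": 0}
  ]
}}

```text
t: 19.2
eef_pos: [0.615, -0.0046, 0.114]
eef_rot: [0.619, 0.785, -0.001, -0.002]
contact_force: [-10.4, -0.3, 3.9]
grip_width: 0.0225
```

```bash
python3 st.py; python3 - <<'E'
from h import *
import cv2
a=env.snapshot("side")[:,:,::-1]
cv2.imwrite("pics/s8.png",cv2.resize(a[190:270,220:330],None,fx=7,fy=7,interpolation=cv2.INTER_CUBIC))
E
```

```text
19.2 [ 0.615  -0.0046  0.114 ] local [-140.7165  -45.5633] yawL 1.6223045402010654 F local [-10.2533   1.6036] 3.860589855082779 0.022505393323350532
gate est -0.040873038363990026
```

View pics/s8.png

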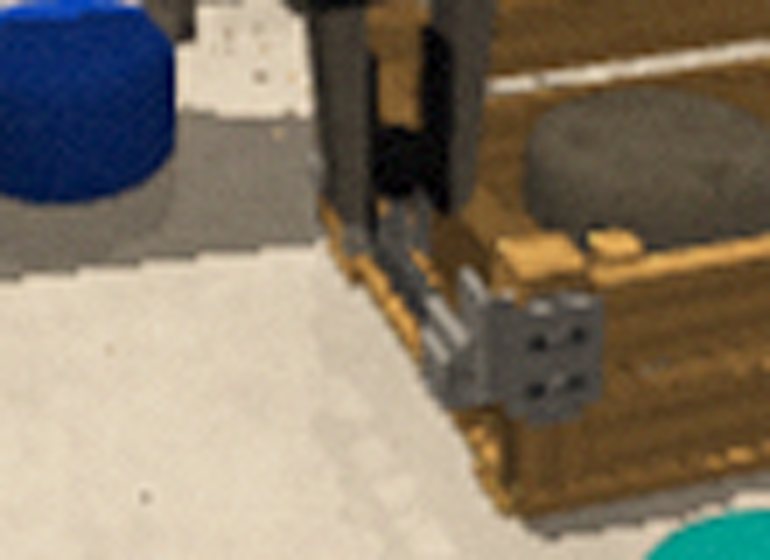

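The bar now lies in the slot (455, 350) behind the lip, ball height back to the initial value. Easing out gently so that the bar settles on the lip.

Emit:
{"fn": "send_rows", "kwargs": {
  "motion": [
    {"slide": [0, -0.0007, 0], "spin": 0},
    {"slide": [0, -0.0014, 0], "spin": 0},
    {"slide": [0, -0.0021, 0], "spin": 0},
    {"slide": [0, -0.0028, 0], "spin": 0},
    {"slide": [0, -0.0028, 0], "spin": 0}
  ]
}}

```text
t: 19.88
eef_pos: [0.6142, -0.0047, 0.1142]
eef_rot: [0.619, 0.785, 0.0, -0.001]
contact_force: [-4.5, 2.8, -1.5]
grip_width: 0.0225
```

```bash
python3 st.py
```

```text
19.875 [ 0.6142 -0.0047  0.1142] local [-141.6104  -45.5191] yawL 1.6220825766706009 F local [-3.9414  3.5754] -1.484262653367419 0.022545132560007366
gate est -0.03437923761971341
```

Emit:
{"fn": "send_rows", "kwargs": {
  "motion": [
    {"slide": [0.0003, -0.0005, 0], "spin": 0},
    {"slide": [0.0005, -0.001, 0], "spin": 0},
    {"slide": [0.0005, -0.0015, 0], "spin": 0},
    {"slide": [0.0005, -0.0015, 0], "spin": 0}
  ]
}}

```text
t: 20.38
eef_pos: [0.613, -0.0049, 0.1143]
eef_rot: [0.619, 0.785, 0.0, -0.0]
contact_force: [-3.3, 5.3, -4.3]
grip_width: 0.0226
```

```bash
python3 st.py
```

```text
20.375 [ 0.613  -0.0049  0.1143] local [-142.775   -45.4716] yawL 1.6220157165767275 F local [-2.3011  5.8112] -4.345924813021886 0.022596126630051623
gate est -0.025936597032897458
```

Emit:
{"fn": "send_rows", "kwargs": {
  "motion": [
    {"slide": [0.0006, -0.0003, 0.0003], "spin": 0},
    {"slide": [0.001, -0.0006, 0.0005], "spin": 0},
    {"slide": [0.001, -0.0008, 0.0005], "spin": 0},
    {"slide": [0.001, -0.0008, 0.0005], "spin": 0}
  ]
}}

```text
t: 20.88
eef_pos: [0.6128, -0.0048, 0.1142]
eef_rot: [0.619, 0.785, 0.0, 0.0]
contact_force: [-0.5, 2.0, -1.6]
grip_width: 0.0228
```

```bash
python3 st.py
```

```text
20.875 [ 0.6128 -0.0048  0.1142] local [-142.9998  -45.3296] yawL 1.6221388601570306 F local [-0.0987  2.0892] -1.560403236380222 0.022757711443964258
gate est -0.024181998455974726
```

Normal force is now ~0 with the gate stationary: the lip carries the buffer load. Releasing.

Emit:
{"fn": "send_rows", "kwargs": {
  "motion": [
    {"slide": [0, 0, 0], "spin": 0},
    {"slide": [0, 0, 0], "spin": 0},
    {"slide": [0, 0, 0], "spin": 0},
    {"slide": [0, 0, -0.01], "spin": 0},
    {"slide": [0, 0, -0.03], "spin": 0},
    {"slide": [0, 0, -0.06], "spin": 0},
    {"slide": [0, 0, -0.1], "spin": 0},
    {"slide": [0, -0.05, -0.12], "spin": 0},
    {"slide": [0, -0.1, -0.12], "spin": 0},
    {"slide": [0, -0.15, -0.12], "spin": 0},
    {"slide": [0, -0.17, -0.12], "spin": 0},
    {"slide": [0, -0.17, -0.12], "spin": 0}
  ],
  "claw": 0.5
}}

```text
t: 22.38
eef_pos: [0.447, -0.0447, 0.2348]
eef_rot: [0.619, 0.785, 0.001, 0.001]
contact_force: [0.5, -0.5, 0.6]
grip_width: 0.0461
```

```bash
python3 - <<'E'
from h import *
import cv2
s=env.sense(); print(s['t'],s['eef_pos'],s['contact_force'])
a=env.snapshot("side")[:,:,::-1]; t=env.snapshot("top")[:,:,::-1]
cv2.imwrite("pics/s9.png",cv2.resize(a[180:270,220:330],None,fx=6.5,fy=6.5,interpolation=cv2.INTER_CUBIC))
cv2.imwrite("pics/s9f.png",a)
cv2.imwrite("pics/t9.png",t)
cv2.imwrite("pics/t9c.png",cv2.resize(t[75:235,185:335],None,fx=3.7,fy=3.7,interpolation=cv2.INTER_CUBIC))
def pt(s,n,z,g): return np.append(HINGE+R2(YAW)@(s*np.array([-np.sin(g),-np.cos(g)])+n*np.array([-np.cos(g),np.sin(g)]))/1000,z/1000)
for b in(0,.1): print(b,((proj("side",ballpos(-.02,b))-[220,180])*6.5).round(0),[((proj("side",pt(60+142*np.cos(b)-dz*np.sin(b),23,74+142*np.sin(b)+dz*np.cos(b),-.02))-[220,180])*6.5).round(0) for dz in(8,-8)])
E
```

```text
22.375 [ 0.447  -0.0447  0.2348] [ 0.4918 -0.5041  0.5729]
0 [363. 210.] [array([420., 380.]), array([420., 419.])]
0.1 [359. 187.] [array([419., 343.]), array([420., 385.])]
```

View pics/s9.png

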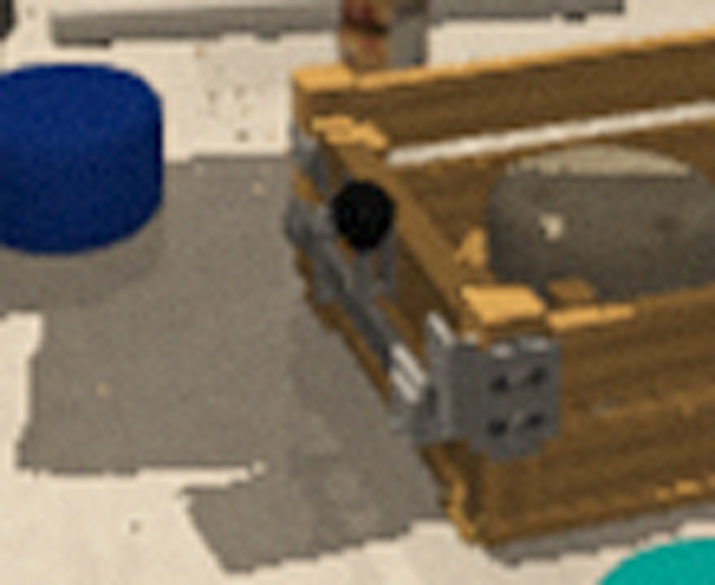

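View pics/t9.png

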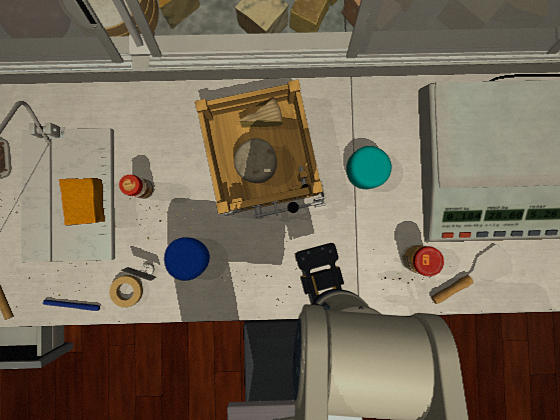

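View pics/t9c.png

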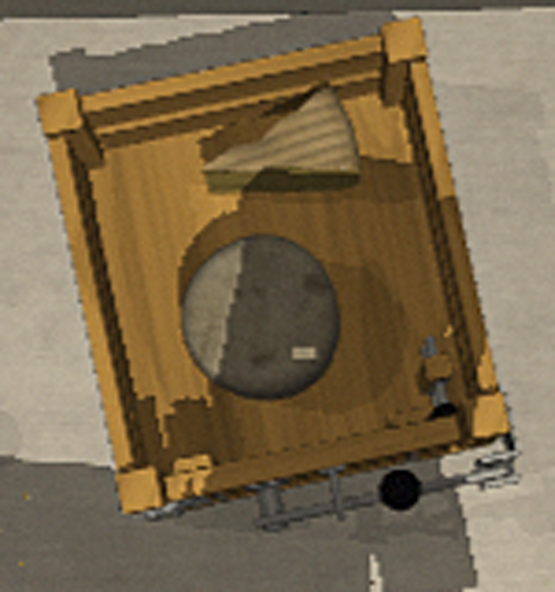

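```bash
python3 - <<'E'
from h import *
P=at_z("top",185+261/3.7,75+317/3.7,.078); print("wheel local",l(P))
P=at_z("top",185+400/3.7,75+490/3.7,.116); print("ball local",l(P), ballpos(-.02,0), l(ballpos(-.02,0)))
env.sign_off()
E
```

```text
wheel local [-24.3222  13.7272]
ball local [-144.7139  -43.8739] [ 0.6133 -0.0037  0.116 ] [-142.2962  -44.373 ]
the job is handed in; nothing more can be done
```

The wheel is in the crate, the gate is latched by itself, and I handed the job in at about 22.5 s of the 64 s. No verdict was reported.

**What I did**
- I pushed the wheel in with the two fingers spread as a cradle, using about 4 N.
- I took the bar by its ball, lifted it to about 0.155 rad and swung the gate shut.
- I pressed in through the buffers until the bar met the back leg. The normal force at the ball rose from about 5–6 N to 11 N while the gate stopped moving. I estimate about 4 N of that was on the catch, well under the 12 N limit.
- Holding it there, I lowered the bar into the slot, eased back until the force at the ball fell to about 0 with the gate stationary against the lip, then let go and withdrew.

**Last checks**
- **Wheel:** its centre is at x ≈ −24 mm in the crate's frame (the limit is −35 mm), and it lies flat.
- **Gate:** the ball's position puts it at about 0 rad (two readings: −0.02 from the arm before release, about 0 from the last top picture). The two differ by about 2.5 mm at the ball, which is within the picture error.
- **Bar:** the ball's height puts it down, and in the side picture it sits in the slot behind the lip.
- **Jars, tag and look-alikes:** they look unmoved in the top picture.

My first grip on the ball was about 3–4 mm too high, so I let go and took it again. The force on the catch after letting go could not be read directly.

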